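# Pass the drill-bit rack through the sprung gate

### The arm

A 6-joint arm with a two-finger parallel gripper is mounted at the origin on the work surface. World frame = base frame: x ahead of the robot, y to its left, z up, the work surface at z = 0. Lengths are in m, angles in rad, forces in N, time in s.
With the tool pointing down it reaches from about 0.275 to 1 m from the base axis. Payload 8.4 kg.
Tool frame: the origin (TCP) lies at the very end of the fingers, on their centre line; the grasp point (between the pads) lies 19 mm behind it; z points along the fingers, x is the direction in which the jaws open and shut, and the axes are right-handed (so a half turn about z gives the same grasp; the last joint's range is limited). The gripper opens to 85 mm and grips with 20 to 120 N. Pads are 22 mm wide; open, the fingers measure 114 mm over their backs; the gripper's body (76 mm by 85 mm) begins 54 mm behind the grasp point. The pads swing forward as they close: fully open they stand 13 mm farther back than shut.
Start: joints at [1.237, 0.353, 1.633, -0, 1.155, -0.002], TCP at [0.204, 0.591, 0.231] pointing down, gripper open.
Joint ranges: [-2.63, 2.63], [-0.92, 2.1], [0.06, 2.66], [-1.3, 4.44], [0, 2.69], [-3.02, 3.02]. Speed limits (rad/s): [2.22, 2.22, 2.79, 3.14, 3.14, 3.14].

### API

Orientations are given as a rotation vector (axis times angle).
In Python, from bench import r, vision, job gives the robot as it stands.
- The arm moves only by the tool play_rows, never from a script. Its argument "series" is a list of rows, each a list of 7 numbers: the shift along the tool's x, y, z in units of 600 mm (1.0 is 600 mm), then the turn, a rotation vector about the tool's x, y, z in units of pi rad (1.0 is pi rad), then the closure, from 0 (fully open) to 1 (shut). A call has exactly 8 rows; each row is the pose to reach, as a shift and turn from the pose commanded when the call began, along the tool's axes at that moment, turning the shorter way round; what a row does not reach only later rows make up. A row lasts 1/8 s, in which the tool goes at most 62.5 mm and 10.7 degrees, less where a joint would pass 70% of its speed; a pose out of reach is approached as far as the arm can. A call with a number of a shift or a turn outside -1 to 1 is refused whole. A call with a gripper value outside its range is refused whole. The fingers move at their own pace and stop on an object; "squeeze" is the grip in N (left out, the last holds). Time passes only in rows, so rows that repeat a pose let the fingers close, or fill a call up. It gives the time, the measured TCP pose, the force and the opening at its end, in the units of the state.
- r.sense(): the state, without advancing time (a new reading comes with each control period).
- vision.snapshot(name): name is "side" or "top"; returns a dict with "pixels" (384x512x3 uint8, red, green, blue), "z_map" (384x512 float32, m along the optical axis (not along the pixel's ray), 0 where there is no reading), "intrinsics" (3x3 intrinsics, pixels), "distortion" ([k1, k2, p1, p2, k3] as OpenCV has them; the pictures are not rectified), "rvec" (rotation vector, rad) and "tvec" (3), from world to camera coordinates, as OpenCV has them. Camera axes: x right, y down, z forward; pixel columns grow to the right and rows downward; lengths in m; the calibration is good to about 2 mm. A picture is of the moment at which its call begins.
- job.finish_job(): hands the job in, once; it reports no verdict.
The state is a dict: "time": time; "joint_pos": joint angles; "joint_velocities": joint speeds; "tau": joint torques, N m; "position": TCP position; "eef_rot": TCP orientation; "contact_force": force on the tool from outside, world axes, zero at the start; "ft_torque": the same for the moment, N m; "width": finger opening in m.
Only numpy, scipy, OpenCV 4.12 (cv2) and the standard library are available. Lean on these libraries where they do the work, as an engineer would, in place of code of your own. Each camera call takes 0.05 s, during which the arm holds its last target. There are 200 camera calls.

### The job

Press the gate's yellow finger bar down with one fingertip to sink the red stop plate, and keep it held down while your other fingertip pushes the drill-bit rack along the chute, until the whole rack is past the gate and in the bay; then let go so that the gate springs shut behind it. Only push the rack: never grasp, lift or tip it, and never let the gate touch it while it passes. Leave everything else on the bench where it stands.

Things in the scene. Friction and masses are not known exactly. Their poses are not given: they have to be found in the camera images.
- chute: Aluminium chute on legs, fixed to the bench, elsewhere each time. Origin: on the bench (z=0), on the chute's centre line, in the plane of the gate. Local +x: direction of travel; +y: from the centre line towards the yellow finger bar. Chute spans local x -210 to 156 mm. Side walls 5 mm thick, tops 76 mm above the bench. Two green hinge posts 80 mm tall at x=-180 and 30, y 147 to 173.
- infeed (a point): Point on the infeed floor, on the centre line, at local x=-110 mm of the chute. The infeed floor is 52 mm above the bench, runs from local x -210 to -6, and is 60 mm wide between the walls (y -30 to 30).
- bay (a point): Point on the bay floor, on the centre line, at local x=78 mm of the chute. The bay floor is 50.5 mm above the bench, runs from local x 6 to the black end stop at 150, and is 61.5 mm wide between the walls (y -30 to 31.5).
- gate (a joint): Sprung gate hinge (rad); axis along the chute at its local y=160, 70 mm above the bench. 0 = shut; grows as the yellow bar is pressed; 0.24 = fully open, hard stop. From 0.15 the red plate is wholly below the chute floor; 0.195 is a good hold. The bar takes about 2.5 N to start and 5 N fully down; released, it springs shut. The rack cannot push it open.
- bar_top (a point): Centre of the top of the yellow finger bar, part of the gate: 270 mm long (chute's local x -210 to 60), 26 wide (local y 50 to 76), 8 thick, beside the chute. Shut, its top is 82 mm above the bench; it sinks 19 mm at joint 0.20 and 23 mm at 0.24, staying 7 mm above the chute floor's level, and tilts with the joint. Press it anywhere along its length.
- stop_top (a point): Middle of the top edge of the red stop plate, part of the gate: 6 mm thick (chute's local x -3 to 3), across local y -22 to 42, standing 18 mm above the infeed floor when shut; it sinks through a slot in the floor as the gate opens.
- rack: Drill-bit rack: a light wooden block 100 mm long (its x, along the chute), 55 mm wide, 34 mm high, with ten short bits standing up to 18 mm above its top (52 mm above its underside); 0.35 kg give or take. Origin: centre of its underside. It starts loose on the infeed floor, its x along the chute's x, front end 15 to 50 mm short of the gate.
- tape_roll: Brown roll of tape standing flat, 90 mm diameter, 48 mm high, beside the chute on its -y side. Leave alone.
- tape_measure: Yellow and black tape measure 60 x 38 x 56 mm high, beside the bay just beyond the end of the finger bar. Leave alone.
- screw_jar: Glass jar with steel lid, 56 mm diameter, 65 mm high, behind the chute's entry. Leave alone.
- spray_can: Blue spray can, 60 mm diameter, 180 mm high, at the left. Leave alone.
- screwdriver: Red screwdriver 200 mm long lying on the bench at the left. Leave alone.
- hammer: Hammer 260 mm long lying on the bench at the right. Leave alone.
- glue: White glue bottle, 48 mm diameter, 110 mm high, at the right. Leave alone.
Not all that is in view belongs to the job. There is more than one size of the rack; the one meant has the size given above.

How it is judged:
By the outcome, as a careful person would: the job done as asked, in the order asked, and still so for the second after the job is handed in, with the robot touching nothing.
It also fails if it takes over 42 s, if anything falls off the work surface, if the arm or the gripper's body presses on something with over 40 N, if the wrist force passes 120 N, or if a joint passes its speed limit or range.

## Working session

There is one attempt and no reset: what is moved stays moved. The work goes in short steps, Python scripts to look and compute and a tool call to move; the robot and the scene stay as the last step left them, time stands still between calls to the robot, and variables do not carry over. Pictures are saved under pics/ and viewed, about 8 in all and at most 12, crops included, and the job is handed in when it is done.

Besides the shell and the picture viewer there is one more tool, called after "Call:" by a JSON object that holds its "op" and its "data". play_rows: Moves the arm, as the interface text tells. Shifts and turns lie within -1 to 1; 1 stands for 600 mm of shift or pi rad of turn. Its arguments: {"type":"object","properties":{"series":{"type":"array"},"squeeze":{"type":"number"}},"required":["series"]}

```bash
ls; mkdir -p pics; python3 - <<'E'
from bench import r, vision, job
import cv2,numpy as np
for n in("top","side"):
    s=vision.snapshot(n); np.savez(f"{n}0.npz",**s); cv2.imwrite(f"pics/{n}0.png",cv2.resize(s["pixels"][...,::-1],None,fx=1.5,fy=1.5))
    R=cv2.Rodrigues(np.array(s["rvec"],float))[0]; print(n,-R.T@np.ravel(s["tvec"]),R[2],s["distortion"])
print(r.sense())
E
```

```text
pics
top [ 0.21788515 -0.02392139  1.41569936] [ 0.22108716 -0.00880542 -0.9752143 ] [0.0423854 0.        0.        0.        0.       ]
side [ 0.41164116 -1.10330484  0.76790479] [ 0.07222978  0.83861901 -0.53990834] [-0.07972241  0.          0.          0.          0.        ]
{'time': 0.1, 'joint_pos': array([ 1.23661689e+00,  3.53589897e-01,  1.63405699e+00,  9.16403267e-06,
        1.15521023e+00, -2.38551619e-03]), 'joint_velocities': array([-0.00137041, -0.00050823, -0.00295217, -0.00035573, -0.00046844,
        0.00132064]), 'tau': array([-3.09421175e-04, -6.06357837e+01, -3.42823720e+01, -7.35964045e-05,
        4.05075814e-03,  2.66994772e-05]), 'position': array([0.20343496, 0.59050988, 0.23063107]), 'eef_rot': array([ 2.55719760e+00,  1.82367433e+00, -1.62711099e-03]), 'contact_force': array([ 0.61772947, -0.69320503, -0.21459836]), 'ft_torque': array([ 0.04075252,  0.01191901, -0.00187874]), 'width': 0.0851971091204844}
```

View pics/top0.png

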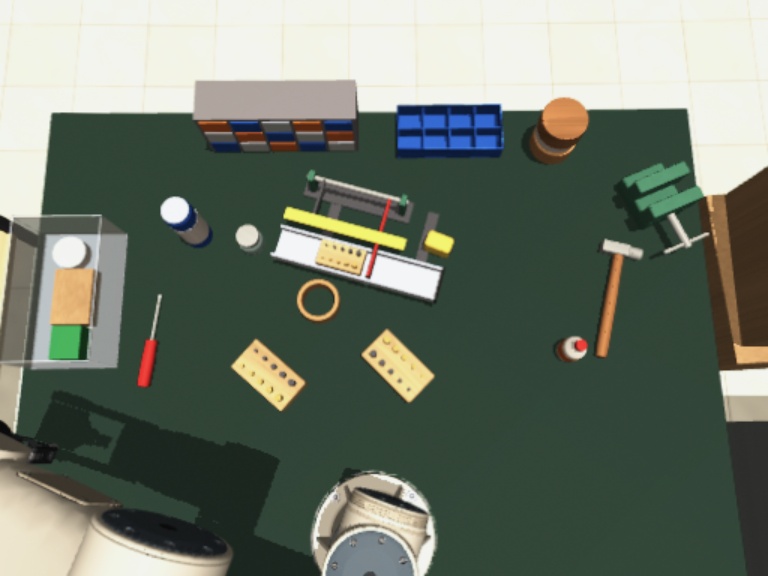

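View pics/side0.png

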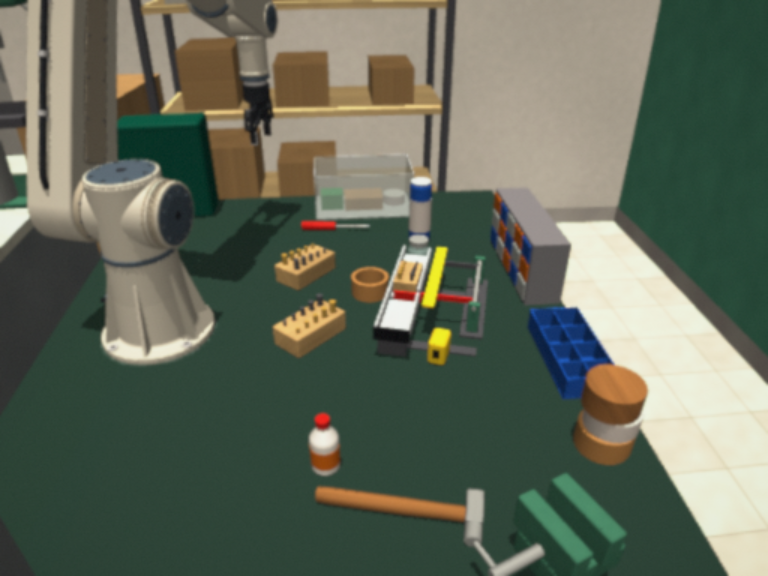

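The top view shows the chute around (355,265) with the bar at (345,228), the red plate at (378,240) and the rack at (340,257). It runs left to right, roughly along world -y. The decoy racks are at (268,375) and (398,365). Next I measure.

```bash
cat > h.py <<'E'
import numpy as np,cv2
def ray(s,uv):
    K=np.array(s["intrinsics"],float);D=np.array(s["distortion"],float)
    n=cv2.undistortPoints(np.array(uv,float).reshape(-1,1,2),K,D)[:,0]
    R=cv2.Rodrigues(np.array(s["rvec"],float))[0]; o=-R.T@np.ravel(s["tvec"])
    return o,np.c_[n,np.ones(len(n))]@R   # depth 1 along axis
def onz(s,uv,z):
    o,d=ray(s,uv); return o+d*((z-o[2])/d[:,2])[:,None]
def dep(s,uv):
    uv=np.array(uv); z=s["z_map"][uv[:,1].astype(int),uv[:,0].astype(int)]
    o,d=ray(s,uv); return (o+d*z[:,None])[z>0]
def masks(s):
    h=cv2.cvtColor(s["pixels"],cv2.COLOR_RGB2HSV)
    return dict(yellow=cv2.inRange(h,(24,130,70),(34,255,255)),red=cv2.inRange(h,(0,190,70),(5,255,255))|cv2.inRange(h,(175,190,70),(180,255,255)),wood=cv2.inRange(h,(10,50,120),(23,190,255)))
def blobs(m,amin=40):
    n,l,st,c=cv2.connectedComponentsWithStats(m)
    return [(st[i],np.argwhere(l==i)[:,::-1]) for i in range(1,n) if st[i][4]>=amin]
E
python3 - <<'E'
from h import *
np.set_printoptions(precision=4,suppress=True)
for n in("top","side"):
    s=dict(np.load(f"{n}0.npz"))
    for k,m in masks(s).items():
        for st,px in blobs(m,30):
            if k=="wood" and n=="side" : pass
            P=dep(s,px)
            if len(P)<10: continue
            c=np.median(P,0)
            if not(.35<c[0]<.85 and -.2<c[1]<.4 and c[2]<.2): continue
            zp={"yellow":.082,"red":.07,"wood":.086}[k]
            q=onz(s,px,zp); rc=cv2.minAreaRect((q[:,:2]*1000).astype(np.float32))
            print(n,k,st,"med",c,"z5/95",np.percentile(P[:,2],[5,95]),"rect",rc)
E
```

```text
top yellow [189 138  82  29 705] med [0.6401 0.0558 0.0825] z5/95 [0.0028 0.0875] rect ((637.23388671875, 57.305084228515625), (271.3391418457031, 29.377307891845703), 73.82978057861328)
top yellow [284 154  19  15 190] med [ 0.6143 -0.1493  0.0565] z5/95 [0.0509 0.0616] rect ((606.2622680664062, -146.75344848632812), (57.9456672668457, 36.013710021972656), 70.19145965576172)
top red [253 134   7  20  30] med [ 0.6649 -0.0285  0.072 ] z5/95 [0.0632 0.0778] rect ((668.959228515625, -29.633625030517578), (4.5816473960876465, 68.13236236572266), 73.12333679199219)
top red [245 163   7  22  32] med [ 0.5763 -0.005   0.0702] z5/95 [0.0623 0.0776] rect ((568.4918823242188, -0.5789480209350586), (6.244372367858887, 72.4449234008789), 74.20337677001953)
top wood [210 166  35  17 323] med [0.563  0.0615 0.0867] z5/95 [0.0808 0.1007] rect ((573.2290649414062, 64.48589324951172), (100.33200073242188, 54.80103302001953), 73.57345581054688)
top wood [198 186  28  28 267] med [0.487  0.1183 0.047 ] z5/95 [-0.002   0.0524] rect ((480.8333740234375, 112.90812683105469), (86.58305358886719, 84.720115
[... 656 characters left out ...]
.0635] z5/95 [0.0557 0.0708] rect ((555.5199584960938, -10.959991455078125), (31.09579086303711, 36.91306686401367), 83.88895416259766)
side red [292 196  22   5  63] med [ 0.6621 -0.0313  0.0683] z5/95 [0.0628 0.0739] rect ((662.4251098632812, -34.249900817871094), (19.440242767333984, 68.75760650634766), 72.35883331298828)
side wood [261 173  21  21 308] med [0.5674 0.0352 0.0859] z5/95 [0.0683 0.1002] rect ((568.6241455078125, 48.20199966430664), (139.7122344970703, 57.010162353515625), 73.77325439453125)
side wood [234 178  25  23 356] med [0.4848 0.1101 0.0373] z5/95 [0.0077 0.0492] rect ((478.2972412109375, 20.770584106445312), (142.6681365966797, 83.09284210205078), 84.92701721191406)
```

```bash
cat >> h.py <<'E'
from scipy.spatial.transform import Rotation as Ro
YAW=np.deg2rad(73.8-180); E=np.array([np.cos(YAW),np.sin(YAW)]); EY=np.array([-E[1],E[0]])
O=np.array([.6365,.057])+.075*E-.063*EY
def loc(p): d=np.array(p)[...,:2]-O; return np.stack([d@E,d@EY],-1)*1000
def row(st,lx,ly,z):
    R0=Ro.from_rotvec(st["eef_rot"]); p=np.r_[O+lx/1e3*E+ly/1e3*EY,z]
    Rt=Ro.from_matrix(np.c_[np.r_[EY,0],np.r_[E,0],[0,0,-1]])
    return np.round(np.r_[R0.inv().apply(p-st["position"])/.6,(R0.inv()*Rt).as_rotvec()/np.pi],4),np.round(p,4)
E
python3 -c "
from h import *
from bench import r
s=r.sense();print(O,row(s,-150,31,.2),loc(s['position']))
t=dict(np.load('top0.npz'))
for st,px in blobs(masks(t)['wood'],30):
  if st[0]==210: q=loc(onz(t,px,.086)); print(np.percentile(q,[0,2,50,98,100],axis=0))
"
```

```text
[0.55507716 0.00255441] (array([-4.833e-01,  9.127e-01,  5.170e-02,  3.000e-04,  3.000e-04,
        4.844e-01]), array([0.6267, 0.1379, 0.2   ])) [-466.50486935 -501.71413781]
[[-114.78855869  -27.39647176]
 [-112.61231849  -26.58593587]
 [ -58.1113796    -9.99588778]
 [ -15.43782603   23.51072941]
 [ -14.324301     27.40237759]]
```

Call:
{"op": "play_rows", "data": {"series": [[-0.05,0.09,0,0,0,0.06,0.4],[-0.1,0.18,0,0,0,0.11,0.4],[-0.15,0.27,0,0,0,0.17,0.4],[-0.2,0.37,0,0,0,0.22,0.4],[-0.24,0.46,0,0,0,0.28,0.4],[-0.29,0.55,0,0,0,0.33,0.4],[-0.34,0.64,0,0,0,0.39,0.4],[-0.39,0.73,0,0,0,0.44,0.4]]}}

```text
time: 1.1
position: [0.5425, 0.2252, 0.2311]
eef_rot: [3.133, -0.234, -0.0]
contact_force: [0.2, 1.2, 0.3]
width: 0.0513
```

```bash
python3 -c "
from h import *
from bench import r
s=r.sense();print(s['time'],s['position'],s['width'],s['joint_pos'],row(s,-150,31,.13))"
```

```text
1.1 [0.54250487 0.22523046 0.23111511] 0.051321261458715565 [3.90907670e-01 2.95256867e-01 1.71608869e+00 9.82618979e-05
 1.13044007e+00 5.39890176e-01] (array([1.604e-01, 1.230e-01, 1.685e-01, 0.000e+00, 1.000e-04, 4.260e-02]), array([0.6267, 0.1379, 0.13  ]))
```

Call:
{"op": "play_rows", "data": {"series": [[0.05,0.04,0,0,0,0.0426,0.4],[0.11,0.08,0,0,0,0.0426,0.4],[0.16,0.123,0.03,0,0,0.0426,0.4],[0.1604,0.123,0.08,0,0,0.0426,0.4],[0.1604,0.123,0.13,0,0,0.0426,0.4],[0.1604,0.123,0.1685,0,0,0.0426,0.4],[0.1604,0.123,0.1685,0,0,0.0426,0.4],[0.1604,0.123,0.1685,0,0,0.0426,0.4]]}}

```text
time: 2.1
position: [0.6266, 0.1404, 0.1309]
eef_rot: [-3.111, 0.434, -0.001]
contact_force: [-0.2, 0.3, 0.5]
width: 0.0512
```

```bash
python3 -c "
from h import *
from bench import r,vision
s=r.sense();print(s['time'],s['position'],s['width'],s['contact_force'],row(s,-150,31,.09),loc(s['position']))
o=[]
for n,(x,y,w,h) in dict(top=(170,110,140,110),side=(220,100,140,150)).items():
  t=vision.snapshot(n);np.savez(n+'1.npz',**t);c=cv2.resize(t['pixels'][y:y+h,x:x+w,::-1],(400,int(400*h/w)),interpolation=cv2.INTER_CUBIC);o.append(cv2.copyMakeBorder(c,0,430-c.shape[0],0,0,0))
cv2.imwrite('pics/c1.png',np.hstack(o))
R=Ro.from_rotvec(s['eef_rot']);K=np.array(t['intrinsics'])
for d in(-33,0,33):
  p=s['position']+R.apply([d/1e3,0,0])
  print(d,loc(p),[cv2.projectPoints(p.reshape(1,3),np.array(q['rvec'],float),np.array(q['tvec'],float),np.array(q['intrinsics'],float),np.array(q['distortion'],float))[0].ravel().round(1) for q in (dict(np.load('top1.npz')),dict(np.load('side1.npz')))])
"
```

```text
2.1 [0.62660931 0.14036494 0.13091973] 0.05124604454410677 [-0.19215137  0.262452    0.53112128] (array([ 0.0012,  0.0039,  0.0682, -0.0001, -0.0002,  0.0018]), array([0.6267, 0.1379, 0.09  ])) [-152.29540811   30.24395771]
-33 [-152.10785325   -2.75550364] [array([198.7, 160.5]), array([275.4, 158. ])]
0 [-152.29540811   30.24395771] [array([201.8, 150.7]), array([284.5, 158.8])]
33 [-152.48296297   63.24341907] [array([204.9, 140.9]), array([293.7, 159.5])]
```

View pics/c1.png

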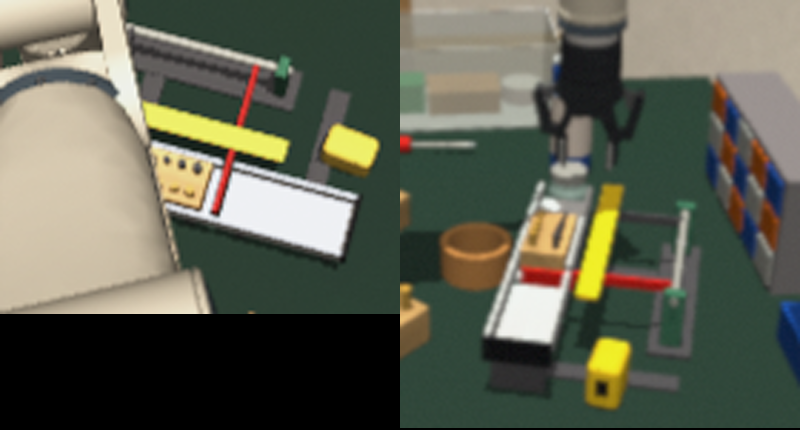

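In the side crop the fingertips are at crop (560,160) and (613,163), over the channel and the bar behind the rack. This matches the projection. Next I press down gradually.

Call:
{"op": "play_rows", "data": {"series": [[0.001,0,0.03,0,0,0.0018,0.4],[0.001,0,0.06,0,0,0.0018,0.4],[0.001,0,0.07,0,0,0.0018,0.4],[0.001,0,0.08,0,0,0.0018,0.4],[0.001,0,0.085,0,0,0.0018,0.4],[0.001,0,0.09,0,0,0.0018,0.4],[0.001,0,0.095,0,0,0.0018,0.4],[0.001,0,0.095,0,0,0.0018,0.4]]}}

```text
time: 3.2
position: [0.6267, 0.1401, 0.0733]
eef_rot: [-3.11, 0.443, 0.0]
contact_force: [-3.6, 0.3, 3.4]
width: 0.0512
```

```bash
cat > gate.py <<'E'
from h import *
from bench import r,vision
import sys
s=r.sense();print(s['time'],s['position'].round(4),s['contact_force'].round(2),s['width'],loc(s['position']))
t=vision.snapshot('side');np.savez('s_last.npz',**t);m=masks(t)
for k in('yellow','red','wood'):
  for st,px in blobs(m[k],20):
    P=dep(t,px)
    if len(P)<10:continue
    L=loc(P);c=np.median(L,0)
    if abs(c[1])>130 or not -250<c[0]<200: continue
    if k=='yellow' and c[0]<40:
      i=(L[:,0]>-130)&(L[:,0]<50)&(L[:,1]>54)&(L[:,1]<72); print('bar z',np.median(P[i,2]),i.sum())
    else: print(k,c,'z',np.percentile(P[:,2],[50,95]),len(P),'x',np.percentile(L[:,0],[3,97]))
E
python3 gate.py
```

```text
3.2 [0.6267 0.1401 0.0733] [-3.62  0.26  3.37] 0.05121978078608316 [-152.07778402   30.39606011]
bar z 0.07650859654991099 154
yellow [148.1533741   98.08623537] z [0.04902624 0.05744618] 284 x [ 28.34964816 160.45731128]
red [2.34628204 4.49015275] z [0.05873351 0.06262578] 26 x [-1.85782369  5.72984158]
red [  1.75417792 111.75030107] z [0.06571631 0.07127207] 67 x [-4.03847245  6.88827208]
wood [-28.08315895  -1.545951  ] z [0.08507041 0.09937594] 335 x [-106.15070722  -12.07320753]
wood [-49.94701461 -90.7944073 ] z [0.0353153  0.04952423] 191 x [-125.94383702  -43.19496642]
```

Call:
{"op": "play_rows", "data": {"series": [[0,0,0.003,0,0,0,0.4],[0,0,0.006,0,0,0,0.4],[0,0,0.009,0,0,0,0.4],[0,0,0.012,0,0,0,0.4],[0,0,0.015,0,0,0,0.4],[0,0,0.018,0,0,0,0.4],[0,0,0.021,0,0,0,0.4],[0,0,0.021,0,0,0,0.4]]}}

```text
time: 4.25
position: [0.6269, 0.1401, 0.0605]
eef_rot: [-3.11, 0.443, -0.0]
contact_force: [-2.2, 1.8, 4.3]
width: 0.0509
```

```bash
python3 gate.py; python3 -c "
from h import *
t=dict(np.load('s_last.npz'));x,y,w,h=240,130,100,120
cv2.imwrite('pics/c2.png',cv2.resize(t['pixels'][y:y+h,x:x+w,::-1],(500,600),interpolation=cv2.INTER_CUBIC))"
```

```text
4.25 [0.6269 0.1401 0.0605] [-2.23  1.81  4.29] 0.05085699799021668 [-152.09803768   30.60131791]
bar z 0.06430203947319835 151
yellow [147.84028349  98.71096911] z [0.04941911 0.05741657] 280 x [ 28.40339832 160.38275168]
red [  2.5408925  112.60730059] z [0.05956538 0.06774767] 68 x [-1.75373682  6.35108291]
wood [-28.45477733  -1.6367159 ] z [0.08496691 0.09849909] 340 x [-107.31034525  -12.606945  ]
wood [-49.42941328 -90.74404459] z [0.03542955 0.04961665] 191 x [-125.72439186  -43.2486437 ]
```

View pics/c2.png

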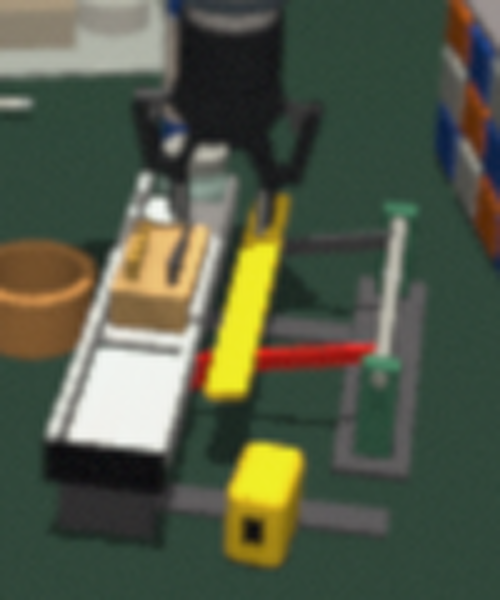

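The plate is gone from the channel, with only the slot left at crop (140,343). The bar finger is at (268,225) and the pusher, behind the rack, at (182,215). I press slightly deeper and start pushing.

Call:
{"op": "play_rows", "data": {"series": [[0,0,0.0025,0,0,0,0.4],[0,0.01,0.0025,0,0,0,0.4],[0,0.02,0.0025,0,0,0,0.4],[0,0.03,0.0025,0,0,0,0.4],[0,0.04,0.0025,0,0,0,0.4],[0,0.05,0.0025,0,0,0,0.4],[0,0.06,0.0025,0,0,0,0.4],[0,0.07,0.0025,0,0,0,0.4]]}}

```text
time: 5.3
position: [0.6153, 0.0997, 0.0593]
eef_rot: [-3.109, 0.443, -0.001]
contact_force: [0.4, 6.0, 4.1]
width: 0.0509
```

```bash
python3 gate.py
```

```text
5.3 [0.6153 0.0997 0.0593] [0.4  6.01 4.12] 0.05094406171961346 [-110.07157187   30.71046234]
bar z 0.06258584911488896 139
yellow [148.91057741  97.94963623] z [0.0484464  0.05731551] 292 x [ 25.58554636 160.6971487 ]
red [  1.82439742 110.66281345] z [0.05857466 0.06758121] 72 x [-2.39312853  6.16434824]
wood [-13.30002844  -2.00738029] z [0.08525037 0.10038242] 350 x [-92.3417844    3.61994827]
wood [-49.62202693 -93.398492  ] z [0.04625461 0.04984333] 70 x [-95.79350024 -42.14529915]
```

Call:
{"op": "play_rows", "data": {"series": [[0,0.01,0,0,0,0,0.4],[0,0.02,0,0,0,0,0.4],[0,0.03,0,0,0,0,0.4],[0,0.04,0,0,0,0,0.4],[0,0.05,0,0,0,0,0.4],[0,0.06,0,0,0,0,0.4],[0,0.07,0,0,0,0,0.4],[0,0.08,0,0,0,0,0.4]]}}

```text
time: 6.35
position: [0.6021, 0.0539, 0.0595]
eef_rot: [-3.109, 0.443, -0.002]
contact_force: [1.1, 6.4, 6.0]
width: 0.0513
```

```bash
python3 gate.py
```

```text
6.35 [0.6021 0.0539 0.0595] [1.09 6.37 5.99] 0.051308205814180316 [-62.43847819  30.86570762]
bar z 0.12208440980354046 6
bar z 0.06289606495049516 114
yellow [149.81374889  97.81205415] z [0.04896032 0.05747019] 289 x [ 30.18391363 160.54833379]
red [  2.48653903 112.01081779] z [0.0585719 0.0669072] 73 x [-3.37296908  6.22487152]
wood [-54.16237541 -86.65220885] z [0.04736912 0.04981381] 46 x [-95.0181693  -46.79852576]
wood [31.44996941 -2.93556404] z [0.08504726 0.09929347] 382 x [-48.65089295  50.7095791 ]
```

Call:
{"op": "play_rows", "data": {"series": [[0,0.01,0,0,0,0,0.4],[0,0.02,0,0,0,0,0.4],[0,0.03,0,0,0,0,0.4],[0,0.04,0,0,0,0,0.4],[0,0.05,0,0,0,0,0.4],[0,0.06,0,0,0,0,0.4],[0,0.07,0,0,0,0,0.4],[0,0.08,0,0,0,0,0.4]]}}

```text
time: 7.4
position: [0.588, 0.0075, 0.059]
eef_rot: [-3.11, 0.443, 0.0]
contact_force: [0.9, 6.7, 5.1]
width: 0.0512
```

```bash
python3 gate.py;  python3 -c "
from h import *
t=dict(np.load('s_last.npz'));x,y,w,h=240,130,100,120
cv2.imwrite('pics/c3.png',cv2.resize(t['pixels'][y:y+h,x:x+w,::-1],(500,600),interpolation=cv2.INTER_CUBIC))"
```

```text
7.4 [0.588  0.0075 0.059 ] [0.88 6.66 5.12] 0.051208028544038185 [-13.97024748  30.26151987]
bar z 0.09166499995176258 14
bar z 0.06290270712452362 68
yellow [148.88332904  97.76485578] z [0.04902071 0.05758624] 284 x [ 27.27259031 160.95360286]
red [  2.32165686 110.77163789] z [0.0588237  0.06746397] 72 x [-4.29869185  7.15359318]
wood [-122.4486641  -102.73758669] z [0.04325168 0.04974062] 203 x [-197.77795875  -47.9224118 ]
wood [79.24295746 -2.99630527] z [0.0836997  0.09812846] 409 x [ 5.5712787  98.97770959]
```

View pics/c3.png

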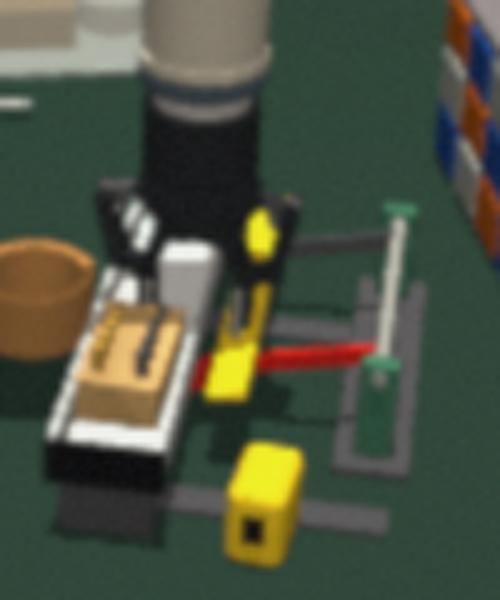

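The rack is held straight with its front in the bay at about x=98 (crop (120,400)), and the plate is still down. I push the last 34 mm.

Call:
{"op": "play_rows", "data": {"series": [[0,0.01,0,0,0,0,0.4],[0,0.02,0,0,0,0,0.4],[0,0.03,0,0,0,0,0.4],[0,0.038,0,0,0,0,0.4],[0,0.046,0,0,0,0,0.4],[0,0.052,0,0,0,0,0.4],[0,0.057,0,0,0,0,0.4],[0,0.057,0,0,0,0,0.4]]}}

```text
time: 8.45
position: [0.5784, -0.0255, 0.059]
eef_rot: [3.11, -0.443, -0.001]
contact_force: [-0.1, 2.5, 4.3]
width: 0.0513
```

```bash
python3 gate.py;  python3 -c "
from h import *
t=dict(np.load('s_last.npz'));x,y,w,h=240,130,100,120
cv2.imwrite('pics/c4.png',cv2.resize(t['pixels'][y:y+h,x:x+w,::-1],(500,600),interpolation=cv2.INTER_CUBIC))"
```

```text
8.45 [ 0.5784 -0.0255  0.059 ] [-0.11  2.52  4.32] 0.05128460537381054 [20.41650322 30.25149602]
bar z 0.17146170111849068 3
bar z 0.06329307138467638 34
yellow [46.43973675 62.49609374] z [0.06067415 0.06527177] 61 x [-35.43495581  61.74474141]
yellow [149.27250671  98.13887963] z [0.04796276 0.05767905] 289 x [ 26.73819865 161.38253161]
red [  2.57012349 112.34780957] z [0.05903852 0.06727172] 69 x [-1.54357137  6.8921238 ]
wood [-120.55143731 -102.51866127] z [0.04431938 0.04995769] 232 x [-197.92567086  -47.19920254]
wood [102.94670831  -2.90237787] z [0.08425401 0.0992751 ] 380 x [ 37.04397881 133.03620696]
```

View pics/c4.png

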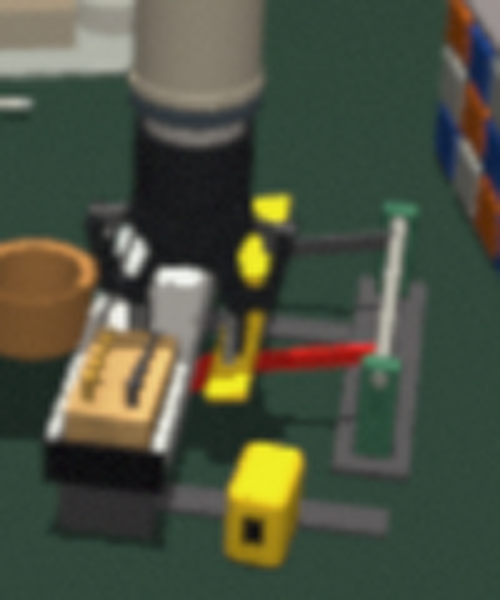

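The rack is now wholly in the bay, with its back at about x=31. I back off 3 mm, then lift straight up.

Call:
{"op": "play_rows", "data": {"series": [[0,-0.003,0,0,0,0,0.4],[0,-0.005,0,0,0,0,0.4],[0,-0.005,0,0,0,0,0.4],[0,-0.005,-0.02,0,0,0,0.4],[0,-0.005,-0.05,0,0,0,0.4],[0,-0.005,-0.1,0,0,0,0.4],[0,-0.005,-0.17,0,0,0,0.4],[0,-0.005,-0.25,0,0,0,0.4]]}}

```text
time: 9.5
position: [0.5791, -0.0221, 0.2111]
eef_rot: [-3.11, 0.442, 0.0]
contact_force: [0.3, 0.1, 0.3]
width: 0.0511
```

Call:
{"op": "play_rows", "data": {"series": [[0,-0.08,0,0,0,0,0.4],[0,-0.16,0,0,0,0,0.4],[0,-0.24,0,0,0,0,0.4],[0,-0.32,0,0,0,0,0.4],[0,-0.36,-0.05,0,0,0,0.4],[0,-0.36,-0.05,0,0,0,0.4],[0,-0.36,-0.05,0,0,0,0.4],[0,-0.36,-0.05,0,0,0,0.4]]}}

```text
time: 10.5
position: [0.6391, 0.184, 0.2386]
eef_rot: [3.109, -0.444, -0.002]
contact_force: [-0.5, 0.6, 0.7]
width: 0.0513
```

```bash
python3 gate.py;  python3 -c "
from h import *
from bench import vision
o=[]
for t,(x,y,w,h) in ((dict(np.load('s_last.npz')),(180,100,160,160)),(vision.snapshot('top'),(90,100,220,180))):
  c=cv2.resize(t['pixels'][y:y+h,x:x+w,::-1],(400,400*h//w),interpolation=cv2.INTER_CUBIC);o.append(cv2.copyMakeBorder(c,0,400-c.shape[0],0,0,0))
cv2.imwrite('pics/c5.png',np.hstack(o))
m=masks(t)
for st,px in blobs(m['wood']): 
  q=loc(onz(t,px,.0845))
  if abs(np.median(q[:,1]))<40: print(np.percentile(q,[0,2,98,100],axis=0))"
```

```text
10.5 [0.6391 0.184  0.2386] [-0.54  0.62  0.65] 0.05130606631217505 [-197.71499243   30.10341751]
bar z 0.08219777723268362 155
yellow [149.64933732  97.92965443] z [0.04883214 0.0574911 ] 286 x [ 29.14847266 161.12128042]
red [  2.80967972 110.0566503 ] z [0.06767628 0.07325356] 66 x [-2.738342    6.50046913]
wood [-53.00321882 -91.27157804] z [0.03897963 0.04927712] 232 x [-126.65924898  -43.28075646]
wood [101.08083029  -2.12495016] z [0.08423226 0.09883326] 388 x [ 35.31140523 132.37280648]
[[ 30.37061481 -28.6856468 ]
 [ 32.03409941 -27.5472928 ]
 [127.71143125  26.88010893]
 [129.84512554  28.83668008]]
```

View pics/c5.png

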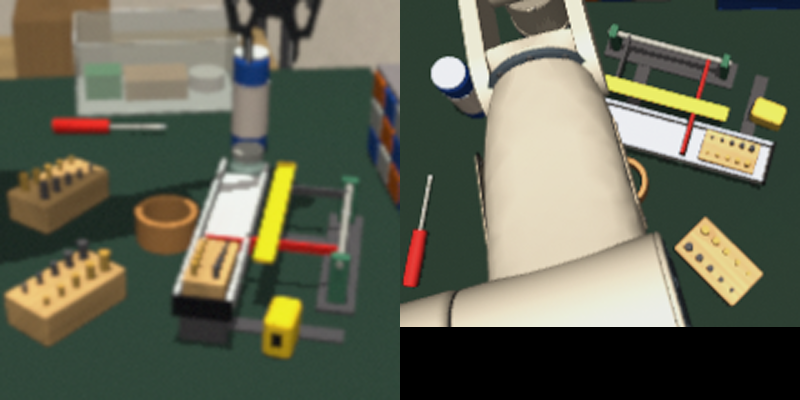

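The rack lies flat in the bay at crop (210,265), local x 30 to 130. The red plate stands shut behind it at (220,240), the bar is back at 82 mm, and the other things have not moved.

```bash
python3 -c "
from bench import r,job
s=r.sense();print(s['time'],abs(s['joint_velocities']).max());print(job.finish_job())"
```

```text
10.6 0.006746492582063748
the job is handed in; nothing more can be done
None
```

The rack is in the bay and the gate has sprung shut behind it. I handed the job in at 10.6 s of the 42 s allowed; it reports no verdict.

**What I did:** One fingertip held the yellow bar down, with its top at about 63 mm (joint about 0.19). The other pushed the rack about 145 mm along the chute. I then backed off about 3 mm, lifted straight up and moved clear.

**Last checks:**
- **Rack:** it lies flat and straight at chute x of about 30 to 130 mm, wholly past the gate.
- **Gate:** the bar is back at 82 mm and the red plate stands up behind the rack.
- **Forces:** the highest reading between moves was about 9 N while pushing. It was back to noise level, about 1 N, at the end.
- **Other objects:** nothing else in the last pictures appears to have moved. They were crops that did not cover the hammer and glue at the right, but the arm never went near those.

No check failed. The small differences between the depth and ray measurements were 2 to 5 mm, from blur at the edges. The plate being down during the pass was confirmed from the bar height and the pictures, not from a direct reading of the joint.

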